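Put away plates and a serving board from the drying rack

TASK

Sort the dry pieces from the rack into the two-compartment wooden box: both blue plates go into the far compartment and the wooden serving board stands in the near one with its handle up. The box has one sliding cover: finish with it pushed fully home over the plates. The plain red tray stays in the rack, and leave the bottle, mug and bowl where they stand.

Things in the scene. Friction and masses are not known exactly. Their poses are not given: they have to be found in the camera images.
- plate_a: blue square plate, 100 x 100 x 12 mm, with a white centre on both faces, about 0.22 kg. Origin: its centre; x: its normal (thickness), y and z along its edges. It starts leaning in the rack: z is its upward edge direction, 30 degrees from vertical, leaning back towards the robot
- plate_b: blue square plate, 100 x 100 x 12 mm, with a white centre on both faces, about 0.22 kg. Origin: its centre; x: its normal (thickness), y and z along its edges. It starts leaning in the rack: z is its upward edge direction, 30 degrees from vertical, leaning back towards the robot (the other plate)
- board: brown wooden serving board, 12 mm thick, 0.14 kg: body 96 (y) x 100 (z) mm, and a handle 36 mm wide rising from the middle of its upper edge to 87 mm above the origin (137 mm overall). Origin: centre of the 100 mm body; x: normal (thickness), z: towards the handle. Starts leaning in the rack, handle up, z 30 degrees from vertical, leaning towards the robot
- red_tray: bystander: plain red tray, 100 x 100 x 12 mm, about 0.18 kg, leaning in the rack like the plates (axes and origin as theirs); it stays there
- rack: fixed grey rack, base 330 (x, from -160 to 170) x 170 (y) x 12 mm; origin on its underside. Four places 75 mm apart along x hold one piece each, the board at the +x end, the rest in any order, leaning to the -x (robot) side: lower edge on the base, against a 10 mm high rib on its +x side; back on a steel bar (8 mm, along y, 150 mm long, top 61 mm above the table), 55 mm up from the lower edge
- storage_box: fixed dark wooden box, 248 (x) x 142 (y) x 112 mm high, walls 6 mm, floor 5 mm thick, open on top, split by a wall at its middle into two compartments, one behind the other along its x: near (-x, robot side) and far (+x). Each is 115 (x) x 130 (y) mm inside and 107 mm deep. Origin: centre of its underside
- near_bay (a point): centre of the inner floor of the near compartment (for the board); axes as the box's
- far_bay (a point): centre of the inner floor of the far compartment (for plates); axes as the box's
- cover (a joint): slide of the flat aluminium cover (121 x 142 x 8 mm, underside 113 mm above the work surface) along the box's +x, in m. 0 to 0.04: over the near compartment and leaving the far one open; 0.161: end stop, far compartment fully covered and the near one open. Slides with about 1.5 N and stays where it is left
- cover_grip (a point): middle of the black bar on the centre of the cover: bar 14 (x) x 60 (y) x 30 mm high, standing on the cover's top; this point is 15 mm below the bar's top; axes as the box's
- syrup_bottle: bystander: amber bottle with a red cap, 60 mm diameter, 170 mm tall, standing; origin: centre of its underside
- mug: bystander: white mug, 76 mm diameter, 90 mm tall, handle on its y side; origin: centre of its underside
- bowl: bystander: red bowl, 110 mm diameter, 50 mm tall; origin: centre of its underside
There are look-alikes about, which are no part of the job. Leave any purple or yellow look-alike of the plate_b alone.

How it is judged:
By the outcome, as a careful person would: the job done as asked, in the order asked, and still so for the second after the job is handed in, with the robot touching nothing.
It also fails if it takes over 72 s, if anything falls off the work surface, if the arm or the gripper's body presses on something with over 40 N, if the wrist force passes 120 N, or if a joint passes its speed limit or range.

ROBOT

A 6-joint arm with a two-finger parallel gripper is mounted at the origin on the work surface. World frame = base frame: x ahead of the robot, y to its left, z up, the work surface at z = 0. Lengths are in m, angles in rad, forces in N, time in s.
With the tool pointing down it reaches from about 0.35 to 0.925 m from the base axis. Payload 6.4 kg.
Tool frame: the origin (TCP) lies between the finger pads; the fingertips stand 25 mm ahead of it and the grasp point (between the pads) lies 6 mm ahead of it; z points along the fingers, y is the line along which they close (so a half turn about z gives the same grasp; the last joint's range is limited). The gripper opens to 85 mm and grips with 20 to 120 N. Pads are 22 mm wide; open, the fingers measure 114 mm over their backs; the gripper's body (76 mm by 85 mm) begins 54 mm behind the grasp point. The pads swing forward as they close: fully open they stand 13 mm farther back than shut.
Start: joints at [-1.309, 0.245, 1.558, -0, 1.339, -0.174], TCP at [0.274, -0.589, 0.256] pointing down, gripper open.
Joint ranges: [-3.13, 3.13], [-1.02, 2.26], [0.13, 2.54], [-0.95, 4.09], [0.21, 2.88], [-2.74, 2.74]. Speed limits (rad/s): [2.57, 2.57, 3.14, 3.14, 3.14, 3.14].

INTERFACE

Orientations are given as a unit quaternion [x, y, z, w].
In Python, from station import manip, imaging, ticket gives the robot as it stands.
- The arm moves only by the tool jog_arm, never from a script. Its argument "commands" is a list of rows, each a list of 7 numbers: the finger opening in m, from 0 to 0.0854, then the shift along the tool's x, y, z in m, then the turn, a rotation vector about the tool's x, y, z in degrees. A call has 1 to 20 rows; each row is the pose to reach, as a shift and turn from the pose commanded when the call began, along the tool's axes at that moment; what a row does not reach only later rows make up. A row lasts 1/12 s, in which the tool goes at most 41.7 mm and 7.16 degrees, less where a joint would pass 70% of its speed; a pose out of reach is approached as far as the arm can. A call with a gripper value outside its range is refused whole. The fingers move at their own pace and stop on an object; the grip force is fixed at half the most. Time passes only in rows, so rows that repeat a pose let the fingers close. It gives the time, the measured TCP pose, the force, the opening and the grip force at its end, in the units of the state.
- manip.get_state(): the state, without advancing time (a new reading comes with each control period).
- imaging.capture(name): name is "side" or "top" or "wrist"; returns (picture, depth): 420x560x3 uint8, red, green, blue; 420x560 float32, m along the optical axis (not along the pixel's ray), 0 where there is no reading.
- imaging.calibration(name): a dict with "K" (3x3 intrinsics, pixels), "cam_to_world" (4x4, takes a point from camera to world coordinates); the wrist camera has in their place "tool_from_camera" (4x4, takes a point from camera to tool coordinates, whose origin is the TCP and whose axes are the flange's). Camera axes: x right, y up, looking along -z (the intrinsics and any distortion apply to the point x, -y, -z); pixel columns grow to the right and rows downward; lengths in m; the calibration is good to about 2 mm. The wrist camera is an equidistant fisheye: a pixel r from the principal point sees the ray r / f radians off the axis. A picture is of the moment at which its call begins: read the wrist's pose just before it. calibration takes no time and is no camera call.
- ticket.sign_off(): hands the job in; it is judged then, once.
The state is a dict: "clock": time; "joint_positions": joint angles; "dq": joint speeds; "joint_torque": joint torques, N m; "tcp_pos": TCP position; "ee_rot": TCP orientation; "force": force on the tool from outside, world axes, zero at the start; "ft_torque": the same for the moment, N m; "grip_width": finger opening in m; "grasp_force": force on a finger pad.
Only numpy, scipy, OpenCV 4.12 (cv2) and the standard library are available. Lean on these libraries where they do the work, as an engineer would, in place of code of your own. Each camera call takes 0.05 s, during which the arm holds its last target. There are 200 camera calls.

## Working session

There is one attempt and no reset: what is moved stays moved. The work goes in short steps, Python scripts to look and compute and a tool call to move; the robot and the scene stay as the last step left them, time stands still between calls to the robot, and variables do not carry over. Pictures are saved under pics/ and viewed, at most 10 in all, crops included, and the job is handed in when it is done.

Besides the shell and the picture viewer there is one more tool, called after ">>>" as a command line: name --pt "numbers of a row" for each row, then --argument value for the rest. jog_arm: Moves the arm, as the interface text tells. Its arguments: {"type":"object","properties":{"commands":{"type":"array"}},"required":["commands"]}

```bash
ls; mkdir -p pics; python3 - <<'E'
from station import manip, imaging
import cv2,numpy as np
s=manip.get_state();print(s)
for n in("side","top"):
    p,d=imaging.capture(n);cv2.imwrite(f"pics/{n}0.png",p[:,:,::-1]);np.savez(f"{n}0.npz",p=p,d=d)
    c=imaging.calibration(n);print(n,{k:np.round(v,4).tolist() if not isinstance(v,str) else v for k,v in c.items()})
c=imaging.calibration("wrist");print(c)
E
```

```text
pics
{'clock': 0.0, 'joint_positions': array([-1.30910027e+00,  2.45815612e-01,  1.55902705e+00,  2.89082893e-05,
        1.33868806e+00, -1.74101650e-01]), 'dq': array([ 0.00111805,  0.00174765,  0.00102458, -0.00017373, -0.00044822,
       -0.00054467]), 'joint_torque': array([ 1.26907766e-03, -4.29502237e+01, -3.26126790e+01, -4.41007546e-05,
        5.40423731e-03,  1.01916172e-05]), 'tcp_pos': array([ 0.27426289, -0.5887405 ,  0.25517228]), 'ee_rot': array([ 9.76354090e-01,  2.16175280e-01, -2.83777351e-05, -9.68723757e-04]), 'force': array([-0.93749144, -0.32983846, -0.72700542]), 'ft_torque': array([-0.01781102, -0.00816663, -0.03243238]), 'grasp_force': 0.0, 'grip_width': 0.08539939830562403}
side {'K': [[522.6268, 0.0, 277.14], [0.0, 522.6268, 214.1664], [0.0, 0.0, 1.0]], 'cam_to_world': [[-0.8754, 0.2373, -0.4212, -0.005], [-0.4834, -0.4172, 0.7696, 0.9034], [0.0069, 0.8773, 0.4799, 0.7574], [0.0, 0.0, 0.0, 1.0]]}
top {'K': [[411.207, 0.0, 284.227], [0.0, 411.207, 206.7416], [0.0, 0.0, 1.0]], 'cam_to_world': [[0.0278, 0.9963, -0.0811, 0.445], [-0.9991, 0.0303, 0.0304, -0.085], [0.0327, 0.0802, 0.9962, 1.0512], [0.0, 0.0, 0.0, 1.0]]}
{'K': array([[325.1922621 ,   0.        , 275.73582   ],
       [  0.        , 325.1922621 , 212.19082708],
       [  0.        ,   0.        ,   1.        ]]), 'tool_from_camera': array([[ 8.04809077e-04,  9.61594097e-01,  2.74474308e-01,
         7.05650228e-02],
       [ 9.99999582e-01, -6.54703135e-04, -6.38493536e-04,
         1.30847082e-03],
       [-4.34272425e-04,  2.74474707e-01, -9.61594221e-01,
        -1.17961131e-01],
       [ 0.00000000e+00,  0.00000000e+00,  0.00000000e+00,
         1.00000000e+00]])}
```

View pics/top0.png

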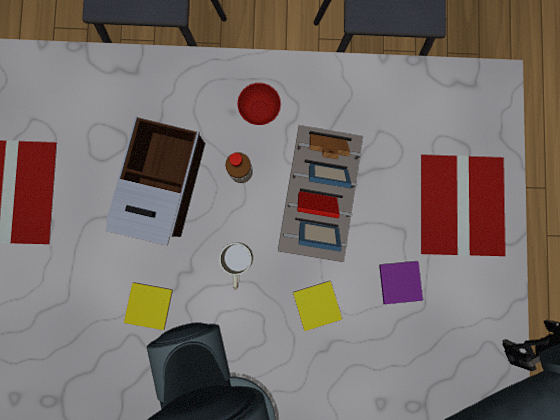

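View pics/side0.png

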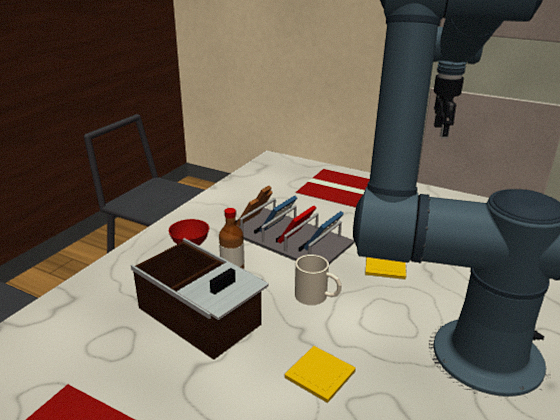

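The top view shows the box at about (155,180), with its cover over the near half and the grip bar at (140,210). The rack is at (320,195): board at (330,145), plates at (328,175) and (320,235), and the red tray at (318,203). The side view agrees with this.

```bash
cat > h.py <<'E'
import numpy as np,cv2
from station import manip, imaging
from scipy.spatial.transform import Rotation as R
def cloud(n,save=None):
    if save: z=np.load(save);p,d=z['p'],z['d']
    else: p,d=imaging.capture(n)
    c=imaging.calibration(n);K=c['K'];T=c['cam_to_world']
    v,u=np.mgrid[:420,:560]
    P=np.stack([(u-K[0,2])/K[0,0]*d,-(v-K[1,2])/K[1,1]*d,-d],-1)@T[:3,:3].T+T[:3,3]
    P[d==0]=np.nan
    return p,P,cv2.cvtColor(p,cv2.COLOR_RGB2HSV)
def rot(yaw,tilt=0):
    """tool y horizontally along yaw (deg), pointing down; tilt>0: tool z leans towards +y-dir (deg)"""
    c,s,t=np.cos(np.radians(yaw)),np.sin(np.radians(yaw)),np.radians(tilt)
    f=np.array([c,s,0]);z=np.sin(t)*f-np.cos(t)*np.array([0,0,1]);x=np.array([-s,c,0]);y=np.cross(z,x)
    return R.from_matrix(np.stack([x,y,z],1))
def plan(targets,start=None):
    s=manip.get_state();p0=s['tcp_pos'];r0=R.from_quat(s['ee_rot'])
    if start: p0,r0=start
    for p,r in targets:
        d=r0.inv().apply(np.array(p)-p0);q=(r0.inv()*r).as_rotvec(degrees=True)
        print(np.round(d,4).tolist(),np.round(q,1).tolist(),'len',round(np.linalg.norm(d),3))
E
python3 - <<'E'
from h import *
def rect(xy):
    (c,s,a)=cv2.minAreaRect(xy.astype(np.float32)); return np.round(c,4),np.round(s,4),round(a,2)
for n in('top','side'):
    p,P,H=cloud(n,n+'0.npz');x,y,z=P[...,0],P[...,1],P[...,2]
    print(n,'table z',np.nanmedian(z[(x>.4)&(x<.5)&(y>-.05)&(y<.0)]))
    # cover top
    m=(abs(z-.121)<.004)&(y>.05)&(x<.75)&(y<.45)&(H[...,1]<80)&(x>.3)
    m=cv2.morphologyEx(m.astype(np.uint8),cv2.MORPH_OPEN,np.ones((3,3)))>0
    print('cover',m.sum(),rect(P[m][:,:2]),np.median(z[m]))
    m=(z>.14)&(z<.157)&(y>.1)&(x<.75)&(y<.45)&(x>.3)&(H[...,2]<70)
    print('bar',m.sum(),rect(P[m][:,:2]),np.median(z[m]))
    m=(abs(z-.112)<.012)&(y>.1)&(y<.5)&(x>.3)&(x<.8)
    m=cv2.morphologyEx(m.astype(np.uint8),cv2.MORPH_OPEN,np.ones((2,2)))>0
    print('rim',m.sum(),rect(P[m][:,:2]))
    m=(abs(z-.012)<.004)&(y>-.3)&(y<0.05)&(x>.33)&(x<.8)&(H[...,1]<60)&(H[...,2]<160)
    m=cv2.morphologyEx(m.astype(np.uint8),cv2.MORPH_OPEN,np.ones((3,3)))>0
    print('rack',m.sum(),rect(P[m][:,:2]),np.median(H[m],0))
    for nm,lo,hi in(('blue',95,115),('red',0,4),('brown',5,20)):
        m=(H[...,0]>=lo)&(H[...,0]<=hi)&(H[...,1]>90)&(z>.025)&(y>-.3)&(y<0.05)&(x>.33)&(x<.8)
        k,L,st,ce=cv2.connectedComponentsWithStats(m.astype(np.uint8))
        for i in range(1,k):
            if st[i,4]>60:
                Q=P[L==i];print(nm,st[i].tolist(),'x',np.percentile(Q[:,0],[1,99]).round(3),'y',np.percentile(Q[:,1],[1,50,99]).round(3),'z',np.percentile(Q[:,2],[1,99]).round(3), 'top', np.round(Q[Q[:,2]>np.percentile(Q[:,2],90)].mean(0),4))
E
```

```text
top table z 0.0003480699033364676
cover 3165 (array([0.5008, 0.2036]), array([0.1503, 0.1209]), 78.2) 0.12030963472891842
bar 165 (array([0.5002, 0.2033]), array([0.0592, 0.0126]), 77.75) 0.1503770891930546
rim 4423 (array([nan, nan]), array([0., 0.]), 0.0)
rack 3670 (array([ 0.5704, -0.2094]), array([0.1702, 0.3299]), 82.14) [ 11.  21. 106.]
blue [309, 164, 42, 24, 312] x [0.574 0.635] y [-0.27  -0.216 -0.172] z [0.028 0.105] top [ 0.5864 -0.2214  0.1041]
blue [299, 222, 42, 29, 376] x [0.426 0.489] y [-0.25  -0.195 -0.151] z [0.026 0.105] top [ 0.4385 -0.2013  0.1039]
red [238, 97, 42, 28, 227] x [0.73  0.799] y [-0.096 -0.03   0.007] z [0.025 0.052] top [ 0.7553 -0.0322  0.0514]
red [229, 153, 13, 13, 128] x [0.606 0.631] y [-0.015 -0.003  0.016] z [0.115 0.172] top [ 0.6146 -0.0036  0.1717]
red [297, 192, 43, 26, 708] x [0.504 0.564] y [-0.245 -0.195 -0.146] z [0.026 0.104] top [ 0.5139 -0.1962  0.1032]
brown [310, 135, 40, 24, 667] x [0.637 0.712] y [-0.265 -0.217 -0.172] z [0.026 0.136] top [ 0.642  -0.2156  0.1334]
brown [226, 153, 25, 25, 361] x [0.59  0.641] y [-0.03  -0.01 
[... 516 characters left out ...]
198  0.1032]
blue [306, 212, 37, 35, 178] x [0.425 0.486] y [-0.241 -0.157 -0.146] z [0.029 0.105] top [ 0.4361 -0.1937  0.1037]
red [279, 206, 37, 35, 228] x [0.503 0.564] y [-0.238 -0.168 -0.142] z [0.025 0.104] top [ 0.5129 -0.1842  0.1027]
red [225, 208, 11, 10, 92] x [0.603 0.63 ] y [-0.014  0.004  0.014] z [0.156 0.171] top [0.616  0.0022 0.1703]
red [187, 219, 22, 25, 201] x [0.729 0.8  ] y [-0.097 -0.085 -0.001] z [0.025 0.051] top [ 0.7528 -0.0474  0.0502]
brown [240, 186, 32, 32, 300] x [0.636 0.697] y [-0.256 -0.198 -0.168] z [0.049 0.135] top [ 0.6409 -0.2103  0.1322]
brown [219, 217, 25, 32, 554] x [0.588 0.64 ] y [-0.014  0.012  0.029] z [0.081 0.155] top [0.6126 0.007  0.1473]
```

```bash
python3 - <<'E'
from h import *
yr=np.radians(-7.86);fr=np.array([np.cos(yr),np.sin(yr)]);gr=np.array([-fr[1],fr[0]])
O=np.array([.5704,-.2094])-.005*fr
yb=np.radians(-12.0);fb=np.array([np.cos(yb),np.sin(yb)]);gb=np.array([-fb[1],fb[0]]);C=np.array([.5004,.2036])
for n in('top','side'):
    p,P,H=cloud(n,n+'0.npz');x,y,z=P[...,0],P[...,1],P[...,2]
    U=(P[...,:2]-O)@fr;V=(P[...,:2]-O)@gr
    for nm,lo,hi in(('blue',95,115),('red',0,4),('brown',5,20)):
        m=(H[...,0]>=lo)&(H[...,0]<=hi)&(H[...,1]>90)&(z>.025)&(abs(U)<.18)&(abs(V)<.09)
        k,L,st,ce=cv2.connectedComponentsWithStats(m.astype(np.uint8))
        for i in range(1,k):
            if st[i,4]>60:
                u,v,zz=U[L==i],V[L==i],z[L==i];g=(zz<.093)
                uc=u+((zz-.0583)*.5-.006)/.866
                a=np.polyfit(zz[g],u[g],1)
                print(n,nm,'uc',np.percentile(uc[g],[10,50,90]).round(4),'slope(-.577)',a[0].round(3),'v',np.percentile(v,[.5,50,99.5]).round(4),'handle v',np.percentile(v[zz>.115],[0,100]).round(3) if (zz>.115).any() else '')
    u=(P[...,:2]-C)@fb;v=(P[...,:2]-C)@gb
    for t in(.085,.105,):
        m=(abs(z-t-.012)<.01)&(abs(v)<.055)&(u>.06)&(u<.25)
        print(n,t,'u range',np.percentile(u[m],[0.5,2,50,98,99.5]).round(4),m.sum())
    m=(abs(z-.110)<.006)&(u>.08)&(u<.25)&(abs(v)<.09); print('v rim',np.percentile(v[m],[.5,3,97,99.5]).round(4))
    m=(abs(z-.110)<.006)&(abs(v)<.05)&(u>.06)&(u<.25);print(np.histogram(u[m],np.arange(.06,.25,.005)))
    m=(z<.03)&(z>-.01)&(abs(v)<.05)&(u>.06)&(u<.19); print('floor',np.nanmedian(z[m&(u<.16)]),np.percentile(u[m],[1,99]).round(4))
E
```

```text
top blue uc [0.0424 0.0437 0.0446] slope(-.577) -0.578 v [-0.0556 -0.0045  0.0414] handle v 
top blue uc [-0.1075 -0.1062 -0.1047] slope(-.577) -0.591 v [-0.0551 -0.0045  0.0418] handle v 
top red uc [-0.0323 -0.0312 -0.03  ] slope(-.577) -0.587 v [-0.0407  0.0085  0.0573] handle v 
top brown uc [0.1179 0.1188 0.1196] slope(-.577) -0.59 v [-0.0415  0.0058  0.0521] handle v [-0.013  0.022]
top 0.085 u range [0.0819 0.082  0.203  0.2039 0.2071] 117
top 0.105 u range [0.0601 0.0603 0.0878 0.2087 0.2093] 291
v rim [-0.0747 -0.0743  0.0723  0.075 ]
(array([ 0,  0,  0,  0, 66, 61,  0,  0,  0,  0,  0,  0,  0,  0,  0,  0,  0,
        0,  0,  0,  0,  0,  0,  0,  0,  0,  0,  0, 61, 77,  0,  0,  0,  0,
        0,  0,  0]), array([0.06 , 0.065, 0.07 , 0.075, 0.08 , 0.085, 0.09 , 0.095, 0.1  ,
       0.105, 0.11 , 0.115, 0.12 , 0.125, 0.13 , 0.135, 0.14 , 0.145,
       0.15 , 0.155, 0.16 , 0.165, 0.17 , 0.175, 0.18 , 0.185, 0.19 ,
       0.195, 0.2  , 0.205, 0.21 , 0.215, 0.22 , 0.225, 0.23 , 0.235,
       0.24 , 0.245]))
floor 0.0043959705852205655 [0.069  0.1887]
side blue uc [0.0312 0.037  0.0
[... 467 characters left out ...]
0.2095 0.2104] 302
v rim [-0.0734 -0.0706  0.077   0.0778]
(array([  0,   0,   0,  12, 131,  38,   0,   0,   0,   0,   0,   0,   0,
         0,   0,   0,   0,   0,   0,   0,   0,   0,   0,   0,   0,   0,
         0,   6, 124,  35,   4,   0,   0,   0,   0,   0,   0]), array([0.06 , 0.065, 0.07 , 0.075, 0.08 , 0.085, 0.09 , 0.095, 0.1  ,
       0.105, 0.11 , 0.115, 0.12 , 0.125, 0.13 , 0.135, 0.14 , 0.145,
       0.15 , 0.155, 0.16 , 0.165, 0.17 , 0.175, 0.18 , 0.185, 0.19 ,
       0.195, 0.2  , 0.205, 0.21 , 0.215, 0.22 , 0.225, 0.23 , 0.235,
       0.24 , 0.245]))
  return np.nanmean(a, axis, out=out, keepdims=keepdims)
Traceback (most recent call last):
IndexError: index -1 is out of bounds for axis 0 with size 0
```

```bash
cat >> h.py <<'E'
def fr(o,yaw):
    y=np.radians(yaw);f=np.array([np.cos(y),np.sin(y),0]);g=np.array([-f[1],f[0],0]);return np.array([*o,0]),f,g
YR,YB=-7.86,-12.0
RO,RF,RG=fr((.56545,-.20872),YR)
CC,BF,BG=fr((.5004,.2036),YB)
BO=CC+.0855*BF; FAR=BO+.0605*BF; NEAR=BO-.0605*BF
Z=np.array([0,0,1.])
def piece(u,v,h):   # TCP pose with TCP h above the piece's centre along its z, in the rack
    r=rot(YR,30);c=RO+u*RF+v*RG+.0583*Z
    return c-h*r.as_matrix()[:,2],r
def bay(b,u,tilt,h,lift=0,v=0,yaw=YB): # piece's lower edge centre 2 mm + lift above the floor at bay u; h as above
    r=rot(yaw,tilt);a=-r.as_matrix()[:,2]
    return b+u*BF+v*BG+(.007+.006*abs(np.sin(np.radians(tilt)))+lift)*Z+a*(.05+h),r
E
python3 - <<'E'
from h import *
g=piece(.0437,-.007,.042);a=piece(.0437,-.007,.115)
print(g[0],FAR,NEAR)
plan([a,g]); print('from a');plan([g,(g[0]+[0,0,.2],g[1])],start=a)
E
```

```text
[ 0.58697947 -0.21875853  0.09467307] [0.64320955 0.17324489 0.        ] [0.52485369 0.19840221 0.        ]
[0.409, -0.2231, 0.0979] [-27.5, 14.9, -55.8] len 0.476
[0.4396, -0.2032, 0.1611] [-27.5, 14.9, -55.8] len 0.51
from a
[0.0, -0.0, 0.073] [0.0, 0.0, 0.0] len 0.073
[0.0, 0.1, -0.1002] [0.0, 0.0, 0.0] len 0.142
```

>>> jog_arm --pt "0.04 0.409 -0.223 0.03 -27.5 14.9 -55.8" --pt "0.04 0.409 -0.223 0.03 -27.5 14.9 -55.8" --pt "0.04 0.409 -0.223 0.03 -27.5 14.9 -55.8" --pt "0.04 0.409 -0.223 0.03 -27.5 14.9 -55.8" --pt "0.04 0.409 -0.223 0.03 -27.5 14.9 -55.8" --pt "0.04 0.409 -0.223 0.03 -27.5 14.9 -55.8" --pt "0.04 0.409 -0.223 0.03 -27.5 14.9 -55.8" --pt "0.04 0.409 -0.223 0.03 -27.5 14.9 -55.8" --pt "0.04 0.409 -0.223 0.03 -27.5 14.9 -55.8" --pt "0.04 0.409 -0.223 0.03 -27.5 14.9 -55.8" --pt "0.04 0.409 -0.223 0.03 -27.5 14.9 -55.8" --pt "0.04 0.409 -0.223 0.03 -27.5 14.9 -55.8" --pt "0.04 0.409 -0.223 0.03 -27.5 14.9 -55.8" --pt "0.04 0.409 -0.223 0.098 -27.5 14.9 -55.8" --pt "0.04 0.409 -0.223 0.098 -27.5 14.9 -55.8" --pt "0.04 0.409 -0.223 0.098 -27.5 14.9 -55.8" --pt "0.04 0.409 -0.223 0.098 -27.5 14.9 -55.8" --pt "0.04 0.409 -0.223 0.098 -27.5 14.9 -55.8" --pt "0.04 0.409 -0.223 0.098 -27.5 14.9 -55.8"

```text
clock: 1.68
tcp_pos: [0.552, -0.2161, 0.161]
ee_rot: [0.728, 0.634, 0.17, 0.198]
force: [0.3, -0.2, 0.3]
grip_width: 0.04
grasp_force: 0.0
```

```bash
python3 - <<'E'
from h import *
s=manip.get_state();print(s['grip_width'],s['clock'],s['tcp_pos'],s['force'])
p,d=imaging.capture('wrist');cv2.imwrite('pics/w1.png',p[:,:,::-1])
g=piece(.0437,-.007,.042)
plan([g])
E
```

```text
0.03995620001272513 1.6833 [ 0.5519844  -0.21609402  0.16101794] [ 0.29694612 -0.17237092  0.25934602]
[0.0022, -0.0031, 0.0749] [0.2, 0.2, 0.0] len 0.075
```

View pics/w1.png

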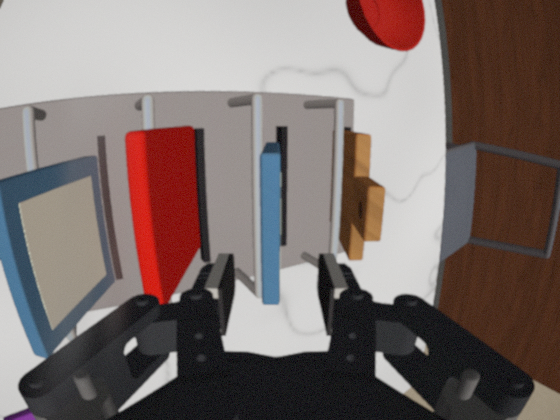

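The plate is edge-on at about column 271, between fingers at 225 and 330. The red tray, at 128-195, is clear of the left finger, so I'll go down and grip.

>>> jog_arm --pt "0.04 0.001 -0.002 0.025 0 0 0" --pt "0.04 0.001 -0.002 0.05 0 0 0" --pt "0.04 0.001 -0.002 0.074 0 0 0" --pt "0.04 0.001 -0.002 0.074 0 0 0" --pt "0.04 0.001 -0.002 0.074 0 0 0" --pt "0.0 0.001 -0.002 0.074 0 0 0" --pt "0.0 0.001 -0.002 0.074 0 0 0" --pt "0.0 0.001 -0.002 0.074 0 0 0" --pt "0.0 0.001 -0.002 0.074 0 0 0" --pt "0.0 0.001 -0.002 0.074 0 0 0" --pt "0.0 0.001 -0.002 0.074 0 0 0"

```text
clock: 2.65
tcp_pos: [0.5866, -0.2189, 0.0947]
ee_rot: [0.728, 0.634, 0.17, 0.197]
force: [-3.6, 1.5, 6.6]
grip_width: 0.0109
grasp_force: 61.2
```

```bash
python3 - <<'E'
from h import *
s=manip.get_state();r=R.from_quat(s['ee_rot']);p=s['tcp_pos'];print(p,s['grip_width'],s['grasp_force'],s['force'])
z=r.as_matrix()[:,2]
plan([(p-.05*z,r),(p-.05*z+[0,0,.2],r),bay(FAR,.02,-5,.042,.2),bay(FAR,.02,-5,.042)])
E
```

```text
[ 0.58664301 -0.21885771  0.09469925] 0.010877433147577852 61.168248653411865 [-3.62714114  1.5393516   6.60301241]
[-0.0, -0.0, -0.05] [0.0, 0.0, 0.0] len 0.05
[-0.0004, 0.1004, -0.223] [0.0, 0.0, 0.0] len 0.245
[0.3937, 0.1291, -0.1624] [35.1, -0.8, 4.1] len 0.445
[0.3941, 0.0287, 0.0105] [35.1, -0.8, 4.1] len 0.395
```

>>> jog_arm --pt "0.0 0 0 -0.025 0 0 0" --pt "0.0 0 0 -0.05 0 0 0" --pt "0.0 0 0.1 -0.223 0 0 0" --pt "0.0 0 0.1 -0.223 0 0 0" --pt "0.0 0 0.1 -0.223 0 0 0" --pt "0.0 0 0.1 -0.223 0 0 0" --pt "0.0 0 0.1 -0.223 0 0 0" --pt "0.0 0.394 0.129 -0.162 35.1 -0.8 4.1" --pt "0.0 0.394 0.129 -0.162 35.1 -0.8 4.1" --pt "0.0 0.394 0.129 -0.162 35.1 -0.8 4.1" --pt "0.0 0.394 0.129 -0.162 35.1 -0.8 4.1" --pt "0.0 0.394 0.129 -0.162 35.1 -0.8 4.1" --pt "0.0 0.394 0.129 -0.162 35.1 -0.8 4.1" --pt "0.0 0.394 0.129 -0.162 35.1 -0.8 4.1" --pt "0.0 0.394 0.129 -0.162 35.1 -0.8 4.1" --pt "0.0 0.394 0.129 -0.162 35.1 -0.8 4.1" --pt "0.0 0.394 0.129 -0.162 35.1 -0.8 4.1" --pt "0.0 0.394 0.129 -0.162 35.1 -0.8 4.1" --pt "0.0 0.394 0.129 -0.162 35.1 -0.8 4.1" --pt "0.0 0.394 0.129 -0.162 35.1 -0.8 4.1"

```text
clock: 4.32
tcp_pos: [0.6701, 0.1674, 0.2966]
ee_rot: [0.776, 0.629, -0.029, -0.035]
force: [0.4, -0.2, -3.5]
grip_width: 0.0115
grasp_force: 63.2
```

```bash
python3 - <<'E'
from h import *
s=manip.get_state();print(s['tcp_pos'],s['grip_width'],s['force'])
p,d=imaging.capture('top');cv2.imwrite('pics/t1.png',p[90:290,60:380,::-1].repeat(2,0).repeat(2,1))
plan([bay(FAR,.02,-5,.042,.05),bay(FAR,.02,-5,.042)])
E
```

```text
[0.67008633 0.16744589 0.29659248] 0.011533493393154163 [ 0.41582437 -0.22709235 -3.53879798]
[0.0006, 0.0135, 0.1473] [-0.1, 0.0, -0.1] len 0.148
[0.0006, 0.018, 0.197] [-0.1, 0.0, -0.1] len 0.198
```

View pics/t1.png

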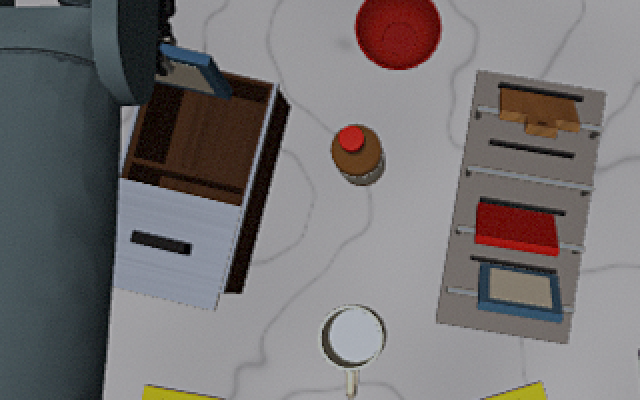

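Plate 1 is held level above the far compartment, seen at crop (195,70). The rack slot it came from is empty and the other pieces haven't moved.

>>> jog_arm --pt "0.0 0 0.0035 0.038 0 0 0" --pt "0.0 0 0.007 0.076 0 0 0" --pt "0.0 0 0.01 0.11 0 0 0" --pt "0.0 0 0.013 0.147 0 0 0" --pt "0.0 0 0.015 0.17 0 0 0" --pt "0.0 0 0.017 0.185 0 0 0" --pt "0.0 0 0.018 0.197 0 0 0" --pt "0.0 0 0.018 0.197 0 0 0" --pt "0.0 0 0.018 0.197 0 0 0" --pt "0.025 0 0.018 0.197 0 0 0" --pt "0.025 0 0.018 0.197 0 0 0" --pt "0.025 0 0.018 0.197 0 0 0" --pt "0.025 0 0.018 0.197 0 0 0" --pt "0.025 0 0.016 0.177 0 0 0" --pt "0.025 0 0.013 0.147 0 0 0" --pt "0.025 0 0.01 0.11 0 0 0" --pt "0.025 0 0.004 0.04 0 0 0" --pt "0.025 0 0 0 0 0 0" --pt "0.025 0 0 0 0 0 0"

```text
clock: 5.95
tcp_pos: [0.6718, 0.1681, 0.3037]
ee_rot: [0.776, 0.629, -0.025, -0.033]
force: [-0.6, -0.6, 0.8]
grip_width: 0.0249
grasp_force: 0.0
```

```bash
python3 - <<'E'
from h import *
s=manip.get_state();print(s['tcp_pos'],s['grip_width'],s['force'])
a=piece(-.1062,-.007,.115)
plan([(a[0]+[0,0,.15],a[1]),a])
p,d=imaging.capture('wrist');cv2.imwrite('pics/w2.png',p[:,:,::-1])
E
```

```text
[0.67179577 0.16813162 0.3037162 ] 0.024897966155963493 [-0.5576615  -0.60055174  0.82293083]
[-0.4095, -0.1883, 0.0101] [-34.7, 0.8, -4.1] len 0.451
[-0.4099, -0.176, 0.1596] [-34.7, 0.8, -4.1] len 0.474
```

View pics/w2.png

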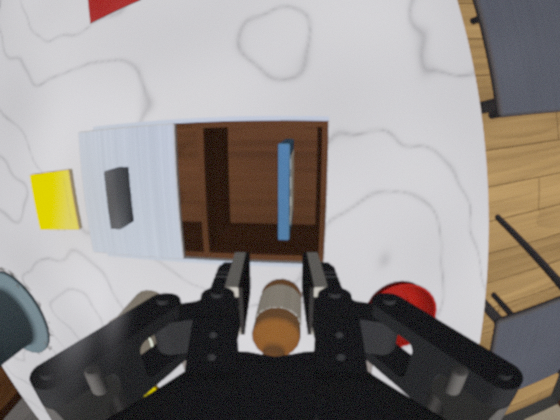

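Plate 1 stands in the far compartment at (285,190), near its far wall.

>>> jog_arm --pt "0.04 -0.41 -0.188 0.01 -34.7 0.8 -4.1" --pt "0.04 -0.41 -0.188 0.01 -34.7 0.8 -4.1" --pt "0.04 -0.41 -0.188 0.01 -34.7 0.8 -4.1" --pt "0.04 -0.41 -0.188 0.01 -34.7 0.8 -4.1" --pt "0.04 -0.41 -0.188 0.01 -34.7 0.8 -4.1" --pt "0.04 -0.41 -0.188 0.01 -34.7 0.8 -4.1" --pt "0.04 -0.41 -0.188 0.01 -34.7 0.8 -4.1" --pt "0.04 -0.41 -0.188 0.01 -34.7 0.8 -4.1" --pt "0.04 -0.41 -0.188 0.01 -34.7 0.8 -4.1" --pt "0.04 -0.41 -0.188 0.01 -34.7 0.8 -4.1" --pt "0.04 -0.41 -0.188 0.01 -34.7 0.8 -4.1" --pt "0.04 -0.41 -0.188 0.01 -34.7 0.8 -4.1" --pt "0.04 -0.41 -0.188 0.01 -34.7 0.8 -4.1" --pt "0.04 -0.41 -0.176 0.16 -34.7 0.8 -4.1" --pt "0.04 -0.41 -0.176 0.16 -34.7 0.8 -4.1" --pt "0.04 -0.41 -0.176 0.16 -34.7 0.8 -4.1" --pt "0.04 -0.41 -0.176 0.16 -34.7 0.8 -4.1" --pt "0.04 -0.41 -0.176 0.16 -34.7 0.8 -4.1" --pt "0.04 -0.41 -0.176 0.16 -34.7 0.8 -4.1"

```text
clock: 7.58
tcp_pos: [0.4003, -0.1919, 0.1528]
ee_rot: [0.729, 0.636, 0.168, 0.191]
force: [-0.1, -0.3, 0.7]
grip_width: 0.0399
grasp_force: 0.0
```

```bash
python3 - <<'E'
from h import *
s=manip.get_state();print(s['tcp_pos'],s['grip_width'],s['force'],s['joint_positions'].round(2))
plan([piece(-.1062,-.007,.042)])
p,d=imaging.capture('wrist')
h=cv2.cvtColor(p,cv2.COLOR_RGB2HSV);m=cv2.inRange(h,(95,90,30),(115,255,255))
k,L,st,ce=cv2.connectedComponentsWithStats(m);print([x.tolist() for x in st[1:] if x[4]>200])
E
```

```text
[ 0.40028015 -0.1919304   0.15281379] 0.03985248871445052 [-0.1131994  -0.28178403  0.65051449] [-0.89 -0.4   2.42  0.49  0.79 -1.05]
[-0.0012, 0.0051, 0.0697] [-0.5, -0.1, 0.1] len 0.07
[[275, 146, 21, 166, 3027]]
```

>>> jog_arm --pt "0.04 -0.001 0.005 0.01 -0.4 0 0" --pt "0.04 -0.001 0.005 0.035 -0.4 0 0" --pt "0.04 -0.001 0.005 0.055 -0.4 0 0" --pt "0.04 -0.001 0.005 0.07 -0.4 0 0" --pt "0.04 -0.001 0.005 0.07 -0.4 0 0" --pt "0.04 -0.001 0.005 0.07 -0.4 0 0" --pt "0.0 -0.001 0.005 0.07 -0.4 0 0" --pt "0.0 -0.001 0.005 0.07 -0.4 0 0" --pt "0.0 -0.001 0.005 0.07 -0.4 0 0" --pt "0.0 -0.001 0.005 0.07 -0.4 0 0" --pt "0.0 -0.001 0.005 0.07 -0.4 0 0" --pt "0.0 -0.001 0.005 0.07 -0.4 0 0"

```text
clock: 8.63
tcp_pos: [0.4384, -0.2007, 0.0967]
ee_rot: [0.728, 0.635, 0.169, 0.197]
force: [-9.7, 0.7, 9.9]
grip_width: 0.0111
grasp_force: 58.8
```

```bash
python3 - <<'E'
from h import *
s=manip.get_state();r=R.from_quat(s['ee_rot']);p=s['tcp_pos'];print(p,s['grip_width'],s['grasp_force'],s['force'],piece(-.1062,-.007,.042)[0])
z=r.as_matrix()[:,2]
plan([(p-.05*z,r),(p-.05*z+[0,0,.2],r),bay(FAR,-.02,5,.042,.2),bay(FAR,-.02,5,.042)])
E
```

```text
[ 0.43840965 -0.2007394   0.09671345] 0.0110810846280736 58.75153362751007 [-9.6638309   0.69861732  9.85897037] [ 0.43848775 -0.19825925  0.09467307]
[0.0, 0.0, -0.05] [0.0, 0.0, 0.0] len 0.05
[-0.0006, 0.1003, -0.223] [0.0, 0.0, 0.0] len 0.245
[0.3999, 0.2092, -0.1141] [25.1, -1.1, 4.0] len 0.466
[0.4005, 0.1089, 0.0589] [25.1, -1.1, 4.0] len 0.419
```

>>> jog_arm --pt "0.0 0 0 -0.025 0 0 0" --pt "0.0 0 0 -0.05 0 0 0" --pt "0.0 0 0.1 -0.223 0 0 0" --pt "0.0 0 0.1 -0.223 0 0 0" --pt "0.0 0 0.1 -0.223 0 0 0" --pt "0.0 0 0.1 -0.223 0 0 0" --pt "0.0 0 0.1 -0.223 0 0 0" --pt "0.0 0.4 0.209 -0.114 25.1 -1.1 4.0" --pt "0.0 0.4 0.209 -0.114 25.1 -1.1 4.0" --pt "0.0 0.4 0.209 -0.114 25.1 -1.1 4.0" --pt "0.0 0.4 0.209 -0.114 25.1 -1.1 4.0" --pt "0.0 0.4 0.209 -0.114 25.1 -1.1 4.0" --pt "0.0 0.4 0.209 -0.114 25.1 -1.1 4.0" --pt "0.0 0.4 0.209 -0.114 25.1 -1.1 4.0" --pt "0.0 0.4 0.209 -0.114 25.1 -1.1 4.0" --pt "0.0 0.4 0.209 -0.114 25.1 -1.1 4.0" --pt "0.0 0.4 0.209 -0.114 25.1 -1.1 4.0" --pt "0.0 0.4 0.209 -0.114 25.1 -1.1 4.0" --pt "0.0 0.4 0.209 -0.114 25.1 -1.1 4.0" --pt "0.0 0.4 0.209 -0.114 25.1 -1.1 4.0"

```text
clock: 10.3
tcp_pos: [0.6157, 0.1801, 0.2979]
ee_rot: [0.776, 0.629, 0.027, 0.033]
force: [0.8, -0.9, -2.8]
grip_width: 0.0109
grasp_force: 62.4
```

>>> jog_arm --pt "0.0 0 0 0 0 0 0" --pt "0.0 0 0 0 0 0 0"

```text
clock: 10.47
tcp_pos: [0.6158, 0.1783, 0.2986]
ee_rot: [0.777, 0.628, 0.028, 0.033]
force: [-0.1, -0.3, -1.6]
grip_width: 0.011
grasp_force: 62.4
```

```bash
python3 - <<'E'
from h import *
s=manip.get_state();print(s['tcp_pos'],s['grip_width'],s['force'])
plan([bay(FAR,-.02,5,.044,.05),bay(FAR,-.02,5,.044)])
E
```

```text
[0.61576137 0.17828023 0.2986492 ] 0.01100253427549625 [-0.14792427 -0.33013771 -1.62186961]
[0.0005, -0.013, 0.1469] [-0.1, -0.1, -0.1] len 0.147
[0.0005, -0.0173, 0.1967] [-0.1, -0.1, -0.1] len 0.197
```

>>> jog_arm --pt "0.0 0 -0.0035 0.038 0 0 0" --pt "0.0 0 -0.007 0.076 0 0 0" --pt "0.0 0 -0.01 0.11 0 0 0" --pt "0.0 0 -0.013 0.147 0 0 0" --pt "0.0 0 -0.015 0.17 0 0 0" --pt "0.0 0 -0.016 0.185 0 0 0" --pt "0.0 0 -0.017 0.197 0 0 0" --pt "0.0 0 -0.017 0.197 0 0 0" --pt "0.0 0 -0.017 0.197 0 0 0" --pt "0.025 0 -0.017 0.197 0 0 0" --pt "0.025 0 -0.017 0.197 0 0 0" --pt "0.025 0 -0.017 0.197 0 0 0" --pt "0.025 0 -0.017 0.197 0 0 0" --pt "0.025 0 -0.015 0.177 0 0 0" --pt "0.025 0 -0.013 0.147 0 0 0" --pt "0.025 0 -0.01 0.11 0 0 0" --pt "0.025 0 -0.004 0.04 0 0 0" --pt "0.025 0 0 0 0 0 0" --pt "0.025 0 0 0 0 0 0"

```text
clock: 12.05
tcp_pos: [0.6172, 0.1796, 0.3038]
ee_rot: [0.776, 0.629, 0.03, 0.034]
force: [1.0, -1.1, 0.7]
grip_width: 0.0252
grasp_force: 0.0
```

```bash
python3 - <<'E'
from h import *
s=manip.get_state();print(s['tcp_pos'],s['grip_width'],s['force'])
p,d=imaging.capture('wrist');cv2.imwrite('pics/w3.png',p[:,:,::-1])
r=rot(YB,0);u=.030
plan([(CC+.23*Z,r),(CC+.142*Z,r),(CC+.142*Z+.15*BF,r)])
E
```

```text
[0.61715407 0.1796261  0.30379889] 0.025228678279018653 [ 0.96551924 -1.09470986  0.702464  ]
[-0.0021, -0.1286, 0.0672] [5.8, -0.4, 0.0] len 0.145
[-0.0027, -0.1375, 0.1547] [5.8, -0.4, 0.0] len 0.207
[-0.0027, 0.0118, 0.1698] [5.8, -0.4, 0.0] len 0.17
```

View pics/w3.png

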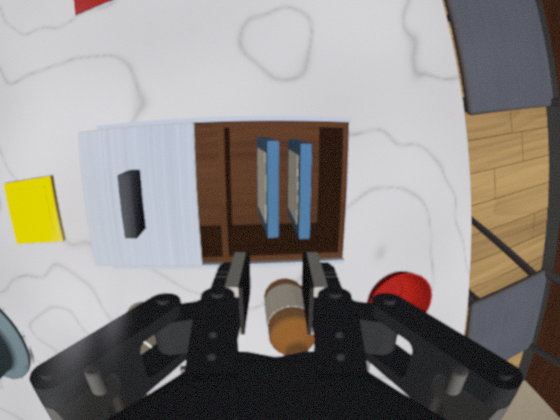

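Both plates stand in the far compartment, at (268,190) and (300,190). Next is the cover bar at (131,205).

>>> jog_arm --pt "0.04 -0.002 -0.129 0.067 5.8 -0.4 0" --pt "0.04 -0.002 -0.129 0.067 5.8 -0.4 0" --pt "0.04 -0.002 -0.129 0.067 5.8 -0.4 0" --pt "0.04 -0.002 -0.129 0.067 5.8 -0.4 0" --pt "0.04 -0.002 -0.129 0.067 5.8 -0.4 0" --pt "0.04 -0.002 -0.129 0.067 5.8 -0.4 0" --pt "0.04 -0.002 -0.129 0.067 5.8 -0.4 0" --pt "0.04 -0.002 -0.129 0.067 5.8 -0.4 0"

```text
clock: 12.77
tcp_pos: [0.4974, 0.203, 0.2219]
ee_rot: [0.777, 0.629, -0.006, -0.004]
force: [-0.6, 0.0, 0.0]
grip_width: 0.0396
grasp_force: 0.0
```

```bash
python3 - <<'E'
from h import *
s=manip.get_state();print(s['tcp_pos'],s['force'])
r=rot(YB,0)
plan([(CC+.15*Z,r),(CC+.15*Z+.15*BF,r)])
E
```

```text
[0.49736286 0.20298399 0.22185699] [-0.57820023  0.0408947   0.01045676]
[0.0015, 0.0038, 0.0718] [-0.7, 0.2, -0.1] len 0.072
[0.0017, 0.1537, 0.0699] [-0.7, 0.2, -0.1] len 0.169
```

>>> jog_arm --pt "0.04 0.001 0.002 0.02 -0.5 0 0" --pt "0.04 0.001 0.002 0.04 -0.5 0 0" --pt "0.04 0.001 0.002 0.06 -0.5 0 0" --pt "0.04 0.001 0.002 0.07 -0.5 0 0" --pt "0.04 0.001 0.002 0.07 -0.5 0 0" --pt "0.0 0.001 0.002 0.07 -0.5 0 0" --pt "0.0 0.001 0.002 0.07 -0.5 0 0" --pt "0.0 0.001 0.002 0.07 -0.5 0 0" --pt "0.0 0.001 0.002 0.07 -0.5 0 0" --pt "0.0 0.001 0.002 0.07 -0.5 0 0"

```text
clock: 13.6
tcp_pos: [0.4981, 0.2036, 0.1522]
ee_rot: [0.777, 0.629, -0.002, 0.0]
force: [2.0, -1.2, 4.9]
grip_width: 0.0129
grasp_force: 60.7
```

```bash
python3 - <<'E'
from h import *
s=manip.get_state();print(s['tcp_pos'],s['force'],s['grip_width'])
r=R.from_quat(s['ee_rot'])
plan([(s['tcp_pos']+.147*BF,r),(CC+.149*BF,r)])
E
```

```text
[0.49812204 0.20362164 0.15219551] [ 2.00552454 -1.19696842  4.9156164 ] 0.012930526826798103
[0.0, 0.147, -0.0004] [0.0, 0.0, 0.0] len 0.147
[0.0011, 0.1517, 0.1518] [0.0, 0.0, 0.0] len 0.215
```

>>> jog_arm --pt "0.0 0 0.015 0 0 0 0" --pt "0.0 0 0.035 0 0 0 0" --pt "0.0 0 0.055 0 0 0 0" --pt "0.0 0 0.075 0 0 0 0" --pt "0.0 0 0.095 0 0 0 0" --pt "0.0 0 0.115 0 0 0 0" --pt "0.0 0 0.13 0 0 0 0" --pt "0.0 0 0.14 0 0 0 0" --pt "0.0 0 0.144 0 0 0 0" --pt "0.0 0 0.144 0 0 0 0" --pt "0.0 0 0.144 0 0 0 0" --pt "0.0 0 0.146 0 0 0 0" --pt "0.0 0 0.146 0 0 0 0"

```text
clock: 14.68
tcp_pos: [0.6411, 0.1734, 0.1522]
ee_rot: [0.777, 0.629, -0.002, 0.0]
force: [0.3, 0.4, 7.4]
grip_width: 0.013
grasp_force: 61.4
```

>>> jog_arm --pt "0.0 0 0.001 0 0 0 0" --pt "0.0 0 0.002 0 0 0 0" --pt "0.0 0 0.002 0 0 0 0" --pt "0.0 0 0.002 0 0 0 0"

```text
clock: 15.02
tcp_pos: [0.6425, 0.1731, 0.1522]
ee_rot: [0.777, 0.629, -0.003, -0.0]
force: [-2.5, 0.8, 9.7]
grip_width: 0.0126
grasp_force: 61.6
```

>>> jog_arm --pt "0.0 0 0.001 0 0 0 0" --pt "0.0 0 0.002 0 0 0 0" --pt "0.0 0 0.002 0 0 0 0" --pt "0.0 0 0.002 0 0 0 0"

```text
clock: 15.35
tcp_pos: [0.6426, 0.1731, 0.1521]
ee_rot: [0.777, 0.629, -0.005, -0.002]
force: [-10.6, 0.0, 14.0]
grip_width: 0.013
grasp_force: 62.3
```

>>> jog_arm --pt "0.0 0 0.001 0 0 0 0" --pt "0.0 0 0.001 0 0 0 0" --pt "0.04 0 0 0 0 0 0" --pt "0.04 0 0 0 0 0 0" --pt "0.04 0 0 0 0 0 0" --pt "0.04 0 0 -0.04 0 0 0" --pt "0.04 0 0 -0.08 0 0 0" --pt "0.04 0 0 -0.12 0 0 0" --pt "0.04 0 0 -0.15 0 0 0" --pt "0.04 0 0 -0.15 0 0 0" --pt "0.04 0 0 -0.15 0 0 0"

```text
clock: 16.27
tcp_pos: [0.6456, 0.1729, 0.302]
ee_rot: [0.777, 0.629, -0.002, 0.0]
force: [0.1, 0.2, -1.2]
grip_width: 0.0401
grasp_force: 0.0
```

```bash
python3 - <<'E'
from h import *
s=manip.get_state();print(s['tcp_pos'],s['force'])
p,P,H=cloud('side');z=P[...,2]
u=(P[...,:2]-CC)@BF[:2];v=(P[...,:2]-CC)@BG[:2]
m=(abs(z-.121)<.004)&(abs(v)<.06)&(u>-.1)&(u<.3)&(H[...,1]<80)
print(np.percentile(u[m],[.5,2,98,99.5]).round(4),m.sum())
# board: h = TCP above body centre; grasp 12mm below handle top -> 75+6=81
a=piece(.1188,.0053,.16);g=piece(.1188,.0053,.081)
plan([(a[0]+[0,0,.08],a[1]),a,g]);print(g[0])
E
```

```text
[0.64559719 0.17287056 0.30204368] [ 0.08605041  0.20693542 -1.20838733]Traceback (most recent call last):
  File "<stdin>", line 4, in <module>
ValueError: operands could not be broadcast together with shapes (420,560,2) (3,)
```

```bash
python3 - <<'E'
from h import *
p,P,H=cloud('side');z=P[...,2]
u=(P-CC)@BF;v=(P-CC)@BG
m=(abs(z-.121)<.004)&(abs(v)<.06)&(u>-.1)&(u<.3)&(H[...,1]<80)
print(np.percentile(u[m],[.5,2,98,99.5]).round(4),m.sum())
m=(abs(z-.148)<.006)&(abs(v)<.05)&(u>0)&(u<.3)&(H[...,2]<80);print('bar',u[m].mean(),m.sum())
a=piece(.1188,.0053,.16);g=piece(.1188,.0053,.081)
plan([(a[0]+[0,0,.08],a[1]),a,g]);print(g[0])
E
```

```text
[0.083  0.0845 0.2026 0.2053] 1405
bar 0.14224141103096233 171
[-0.3812, 0.0412, 0.0226] [-30.5, 1.4, -4.0] len 0.384
[-0.3807, 0.0419, 0.1026] [-30.5, 1.4, -4.0] len 0.396
[-0.3774, 0.082, 0.1706] [-30.5, 1.4, -4.0] len 0.422
[ 0.64373918 -0.21417755  0.12844806]
```

```bash
python3 - <<'E'
from h import *
for n,f in(('side','side0.npz'),('side',None),('top','top0.npz'),('top',None)):
    p,P,H=cloud(n,f);z=P[...,2]
    u=(P-CC)@BF;v=(P-CC)@BG
    m=(abs(z-.121)<.004)&(abs(v)<.06)&(u>-.1)&(u<.3)&(H[...,1]<80)
    m2=(abs(z-.148)<.006)&(abs(v)<.05)&(u>-.06)&(u<.3)&(H[...,2]<80)
    print(n,np.percentile(u[m],[.5,2,98,99.5]).round(4),m.sum(),'bar',np.percentile(u[m2],[5,50,95]).round(4),m2.sum())
E
```

```text
side [-0.0619 -0.0606  0.0579  0.0603] 1790 bar [-0.008  -0.0038  0.0055] 196
side [0.0827 0.0841 0.203  0.2058] 1395 bar [0.1366 0.1406 0.1497] 178
top [-0.0594 -0.0576  0.0584  0.0602] 2637 bar [-0.0058 -0.0002  0.0056] 164
top [0.0854 0.0871 0.2032 0.205 ] 2423 bar [0.1386 0.1442 0.1504] 169
```

>>> jog_arm --pt "0.04 -0.381 0.041 0.02 -30.5 1.4 -4.0" --pt "0.04 -0.381 0.041 0.02 -30.5 1.4 -4.0" --pt "0.04 -0.381 0.041 0.02 -30.5 1.4 -4.0" --pt "0.04 -0.381 0.041 0.02 -30.5 1.4 -4.0" --pt "0.04 -0.381 0.041 0.02 -30.5 1.4 -4.0" --pt "0.04 -0.381 0.041 0.02 -30.5 1.4 -4.0" --pt "0.04 -0.381 0.041 0.02 -30.5 1.4 -4.0" --pt "0.04 -0.381 0.041 0.02 -30.5 1.4 -4.0" --pt "0.04 -0.381 0.041 0.02 -30.5 1.4 -4.0" --pt "0.04 -0.381 0.041 0.02 -30.5 1.4 -4.0" --pt "0.04 -0.381 0.041 0.02 -30.5 1.4 -4.0" --pt "0.04 -0.381 0.041 0.02 -30.5 1.4 -4.0" --pt "0.04 -0.381 0.042 0.103 -30.5 1.4 -4.0" --pt "0.04 -0.381 0.042 0.103 -30.5 1.4 -4.0" --pt "0.04 -0.381 0.042 0.103 -30.5 1.4 -4.0" --pt "0.04 -0.381 0.042 0.103 -30.5 1.4 -4.0" --pt "0.04 -0.381 0.042 0.103 -30.5 1.4 -4.0"

```text
clock: 17.88
tcp_pos: [0.6067, -0.2081, 0.2001]
ee_rot: [0.727, 0.635, 0.171, 0.197]
force: [-0.6, -0.7, 1.2]
grip_width: 0.0401
grasp_force: 0.0
```

```bash
python3 - <<'E'
from h import *
s=manip.get_state();print(s['tcp_pos'])
plan([piece(.1188,.0053,.081)])
E
```

```text
[ 0.60665394 -0.20809678  0.20011719]
[-0.001, -0.0037, 0.0808] [0.3, -0.0, 0.1] len 0.081
```

>>> jog_arm --pt "0.04 -0.001 -0.002 0.02 0 0 0" --pt "0.04 -0.001 -0.002 0.045 0 0 0" --pt "0.04 -0.001 -0.002 0.07 0 0 0" --pt "0.04 -0.001 -0.002 0.079 0 0 0" --pt "0.04 -0.001 -0.002 0.079 0 0 0" --pt "0.04 -0.001 -0.002 0.079 0 0 0" --pt "0.0 -0.001 -0.002 0.079 0 0 0" --pt "0.0 -0.001 -0.002 0.079 0 0 0" --pt "0.0 -0.001 -0.002 0.079 0 0 0" --pt "0.0 -0.001 -0.002 0.079 0 0 0" --pt "0.0 -0.001 -0.002 0.079 0 0 0"

```text
clock: 18.8
tcp_pos: [0.643, -0.2155, 0.1306]
ee_rot: [0.728, 0.635, 0.171, 0.196]
force: [-5.4, -0.0, 5.2]
grip_width: 0.0114
grasp_force: 59.2
```

```bash
python3 - <<'E'
from h import *
s=manip.get_state();r=R.from_quat(s['ee_rot']);p=s['tcp_pos'];print(p,s['grip_width'],s['grasp_force'],s['force'],piece(.1188,.0053,.081)[0])
z=r.as_matrix()[:,2]
plan([(p-.05*z,r),(p-.05*z+[0,0,.17],r),bay(NEAR,-.036,-6,.081,.16),bay(NEAR,-.036,-6,.081)])
E
```

```text
[ 0.64304366 -0.21548224  0.13059188] 0.011356159744750906 59.22419607639313 [-5.39219790e+00 -4.44307566e-03  5.21953043e+00] [ 0.64373918 -0.21417755  0.12844806]
[0.0, 0.0, -0.05] [0.0, 0.0, 0.0] len 0.05
[-0.0001, 0.0855, -0.1969] [0.0, 0.0, 0.0] len 0.215
[0.3955, -0.0849, -0.2432] [36.2, -0.9, 4.2] len 0.472
[0.3955, -0.1654, -0.1049] [36.2, -0.9, 4.2] len 0.441
```

```bash
python3 - <<'E'
from h import *
plan([bay(NEAR,-.038,6,.083,.2),bay(NEAR,-.038,6,.083,.006)])
print(bay(NEAR,-.038,6,.083,.006)[0])
E
```

```text
[0.3976, -0.0893, -0.2943] [24.2, -1.3, 4.0] len 0.503
[0.3977, -0.1869, -0.1267] [24.2, -1.3, 4.0] len 0.457
[0.47408559 0.2091933  0.14589858]
```

>>> jog_arm --pt "0.0 0 0 -0.025 0 0 0" --pt "0.0 0 0 -0.05 0 0 0" --pt "0.0 0 0.085 -0.197 0 0 0" --pt "0.0 0 0.085 -0.197 0 0 0" --pt "0.0 0 0.085 -0.197 0 0 0" --pt "0.0 0 0.085 -0.197 0 0 0" --pt "0.0 0 0.085 -0.197 0 0 0" --pt "0.0 0.398 -0.089 -0.294 24.2 -1.3 4.0" --pt "0.0 0.398 -0.089 -0.294 24.2 -1.3 4.0" --pt "0.0 0.398 -0.089 -0.294 24.2 -1.3 4.0" --pt "0.0 0.398 -0.089 -0.294 24.2 -1.3 4.0" --pt "0.0 0.398 -0.089 -0.294 24.2 -1.3 4.0" --pt "0.0 0.398 -0.089 -0.294 24.2 -1.3 4.0" --pt "0.0 0.398 -0.089 -0.294 24.2 -1.3 4.0" --pt "0.0 0.398 -0.089 -0.294 24.2 -1.3 4.0" --pt "0.0 0.398 -0.089 -0.294 24.2 -1.3 4.0" --pt "0.0 0.398 -0.089 -0.294 24.2 -1.3 4.0" --pt "0.0 0.398 -0.089 -0.294 24.2 -1.3 4.0" --pt "0.0 0.398 -0.089 -0.294 24.2 -1.3 4.0" --pt "0.0 0.398 -0.089 -0.294 24.2 -1.3 4.0"

```text
clock: 20.47
tcp_pos: [0.4739, 0.2109, 0.3385]
ee_rot: [0.775, 0.63, 0.033, 0.04]
force: [1.2, -0.2, -1.3]
grip_width: 0.0115
grasp_force: 60.9
```

>>> jog_arm --pt "0.0 0 0 0 0 0 0" --pt "0.0 0 0 0 0 0 0" --pt "0.0 0 0 0 0 0 0"

```text
clock: 20.72
tcp_pos: [0.4752, 0.2087, 0.3384]
ee_rot: [0.777, 0.628, 0.032, 0.04]
force: [0.2, -0.7, -1.0]
grip_width: 0.0109
grasp_force: 60.9
```

```bash
python3 - <<'E'
from h import *
s=manip.get_state();print(s['tcp_pos'],s['grip_width'],s['force'])
plan([bay(NEAR,-.038,6,.083,.12),bay(NEAR,-.038,6,.083,.006)])
p,P,H=cloud('side');cv2.imwrite('pics/s2.png',p[:,:,::-1])
E
```

```text
[0.47516418 0.20869516 0.33843726] 0.01089487934109706 [ 0.19925819 -0.67579011 -0.98155278]
[0.0002, -0.0092, 0.078] [-0.1, -0.0, -0.1] len 0.079
[0.0002, -0.021, 0.1914] [-0.1, -0.0, -0.1] len 0.193
```

View pics/s2.png

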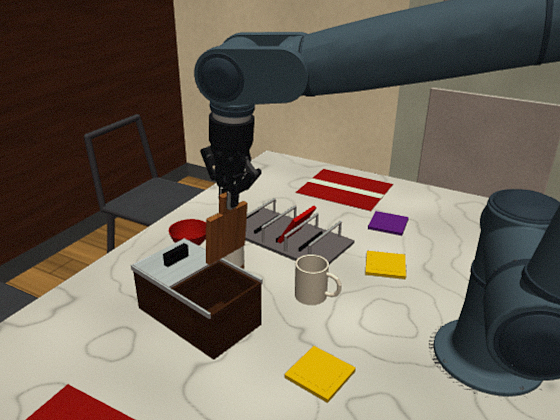

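The board hangs upright at (228,230) over the open near compartment, and the cover is over the far half.

>>> jog_arm --pt "0.0 0 -0.004 0.035 0 0 0" --pt "0.0 0 -0.008 0.07 0 0 0" --pt "0.0 0 -0.011 0.1 0 0 0" --pt "0.0 0 -0.014 0.13 0 0 0" --pt "0.0 0 -0.017 0.155 0 0 0" --pt "0.0 0 -0.019 0.175 0 0 0" --pt "0.0 0 -0.021 0.191 0 0 0" --pt "0.0 0 -0.021 0.191 0 0 0" --pt "0.0 0 -0.021 0.191 0 0 0"

```text
clock: 21.52
tcp_pos: [0.4734, 0.2094, 0.1458]
ee_rot: [0.777, 0.628, 0.032, 0.039]
force: [0.1, 0.9, -0.6]
grip_width: 0.011
grasp_force: 60.8
```

>>> jog_arm --pt "0.03 0 0 0 0 0 0" --pt "0.03 0 0 0 0 0 0" --pt "0.03 0 0 0 0 0 0" --pt "0.03 0 0 0 0 0 0" --pt "0.03 0 0 -0.02 0 0 0" --pt "0.03 0 0 -0.05 0 0 0" --pt "0.03 0 0 -0.09 0 0 0" --pt "0.03 0 0 -0.13 0 0 0" --pt "0.03 0 0 -0.16 0 0 0" --pt "0.03 0 0 -0.16 0 0 0" --pt "0.03 0 0 -0.16 0 0 0"

```text
clock: 22.43
tcp_pos: [0.4584, 0.2138, 0.3086]
ee_rot: [0.776, 0.628, 0.035, 0.041]
force: [0.6, 0.3, -1.4]
grip_width: 0.03
grasp_force: 0.0
```

```bash
python3 - <<'E'
from h import *
s=manip.get_state();print(s['tcp_pos'],s['grip_width'],s['force'])
p,P,H=cloud('side')
p2,d=imaging.capture('wrist');cv2.imwrite('pics/b.png',np.hstack([p[190:400,100:380],p2[100:310,60:340]])[:,:,::-1])
r=rot(YB,0);h=CC+.145*BF
# closed fingers behind the bar, u=-.035 then push
plan([(h-.03*BF+.3*Z,r),(h-.03*BF+.151*Z,r)])
E
```

```text
[0.45838612 0.21382126 0.30859152] 0.03000107627945576 [ 0.58052743  0.34489362 -1.3768844 ]
[-0.0005, 0.1582, 0.0208] [5.8, 0.0, -0.0] len 0.16
[-0.0005, 0.1431, 0.169] [5.8, 0.0, -0.0] len 0.221
```

View pics/b.png

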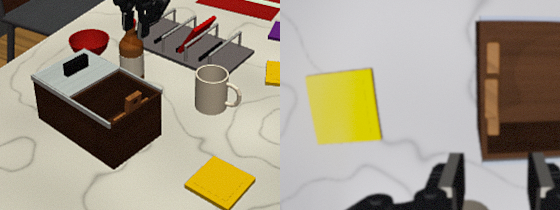

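The board stands in the near compartment, leaning on the near wall with its handle up at crop (133,102). I'll finish with a check push on the cover using closed fingers behind the bar.

>>> jog_arm --pt "0.0 0 0.157 0.021 5.8 0 0" --pt "0.0 0 0.157 0.021 5.8 0 0" --pt "0.0 0 0.157 0.021 5.8 0 0" --pt "0.0 0 0.157 0.021 5.8 0 0" --pt "0.0 0 0.157 0.021 5.8 0 0" --pt "0.0 0 0.157 0.021 5.8 0 0" --pt "0.0 0 0.157 0.021 5.8 0 0" --pt "0.0 0 0.142 0.169 5.8 0 0" --pt "0.0 0 0.142 0.169 5.8 0 0" --pt "0.0 0 0.142 0.169 5.8 0 0" --pt "0.0 0 0.142 0.169 5.8 0 0" --pt "0.0 0 0.142 0.169 5.8 0 0" --pt "0.0 0 0.142 0.169 5.8 0 0" --pt "0.0 0 0.142 0.169 5.8 0 0"

```text
clock: 23.7
tcp_pos: [0.6117, 0.1811, 0.1523]
ee_rot: [0.777, 0.63, 0.001, 0.001]
force: [-0.4, -0.0, 0.1]
grip_width: 0.0002
grasp_force: 0.0
```

>>> jog_arm --pt "0.0 0 0.002 0 0 0 0" --pt "0.0 0 0.004 0 0 0 0" --pt "0.0 0 0.006 0 0 0 0" --pt "0.0 0 0.008 0 0 0 0" --pt "0.0 0 0.008 0 0 0 0"

```text
clock: 24.12
tcp_pos: [0.6209, 0.1787, 0.1522]
ee_rot: [0.777, 0.629, 0.001, 0.001]
force: [-0.7, 0.1, 0.3]
grip_width: 0.0001
grasp_force: 0.0
```

>>> jog_arm --pt "0.0 0 0.001 0 0 0 0" --pt "0.0 0 0.002 0 0 0 0" --pt "0.0 0 0.003 0 0 0 0" --pt "0.0 0 0.003 0 0 0 0"

```text
clock: 24.45
tcp_pos: [0.6224, 0.1784, 0.1519]
ee_rot: [0.777, 0.629, -0.001, -0.001]
force: [-5.7, 0.4, 4.5]
grip_width: 0.0002
grasp_force: 2.7
```

>>> jog_arm --pt "0.0 0 0.001 0 0 0 0" --pt "0.0 0 0.002 0 0 0 0" --pt "0.0 0 0.002 0 0 0 0"

```text
clock: 24.7
tcp_pos: [0.6226, 0.1784, 0.1519]
ee_rot: [0.777, 0.629, -0.003, -0.002]
force: [-13.9, 0.9, 9.4]
grip_width: -0.0002
grasp_force: 6.8
```

>>> jog_arm --pt "0.0 0 -0.003 0 0 0 0" --pt "0.0 0 -0.01 0 0 0 0" --pt "0.0 0 -0.012 -0.03 0 0 0" --pt "0.0 0 -0.012 -0.07 0 0 0" --pt "0.0 0 -0.012 -0.11 0 0 0" --pt "0.0 0 -0.012 -0.15 0 0 0" --pt "0.0 0 -0.012 -0.19 0 0 0" --pt "0.0 0 -0.012 -0.19 0 0 0" --pt "0.0 0 -0.012 -0.19 0 0 0"

```text
clock: 25.45
tcp_pos: [0.6144, 0.1805, 0.346]
ee_rot: [0.777, 0.629, 0.004, 0.003]
force: [-0.3, -0.0, -0.8]
grip_width: -0.0001
grasp_force: 0.0
```

```bash
python3 - <<'E'
from h import *
p,P,H=cloud('side');z=P[...,2];u=(P-CC)@BF;v=(P-CC)@BG
m=(abs(z-.121)<.004)&(abs(v)<.06)&(u>-.1)&(u<.3)&(H[...,1]<80)
print(np.percentile(u[m],[.5,2,98,99.5]).round(4))
cv2.imwrite('pics/f.png',p[:,:,::-1])
E
```

```text
[0.0826 0.0841 0.2034 0.2056]
```

View pics/f.png

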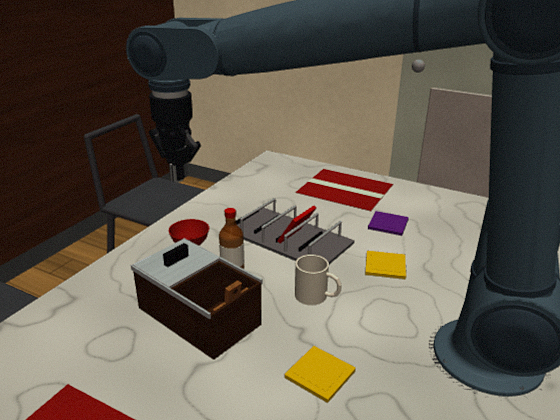

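The cover is against its end stop: it didn't move under 14 N. The board stands with its handle at (232,290), the red tray is still in the rack, and the bottle, mug and bowl haven't moved.

```bash
python3 -c "
from station import ticket
print(ticket.sign_off())"
```

```text
the job is handed in; nothing more can be done
None
```

Job handed in at about 25 s: both plates are in the far compartment under the closed cover, the board stands handle-up in the near one, and the red tray, bottle, mug and bowl are where they started.

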